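# Tip the rough stones out of the flip-top tin

### The arm

A 6-joint arm with a two-finger parallel gripper is mounted at the origin on the work surface. World frame = base frame: x ahead of the robot, y to its left, z up, the work surface at z = 0. Lengths are in m, angles in rad, forces in N, time in s.
With the tool pointing down it reaches from about 0.25 to 0.725 m from the base axis. Payload 4 kg.
Tool frame: the origin (TCP) lies on the front face of the gripper's body, between the roots of the fingers; the fingertips stand 73 mm ahead of it and the grasp point (between the pads) lies bot.tcp_to_grasp ahead of it (bot.tcp_to_grasp is the distance from the TCP to the grasp point, in m); z points along the fingers, y is the line along which they close (so a half turn about z gives the same grasp; the last joint's range is limited). The gripper opens to 85 mm and grips with 20 to 120 N. Pads are 22 mm wide; open, the fingers measure 114 mm over their backs; the gripper's body (76 mm by 85 mm) begins 54 mm behind the grasp point. The pads swing forward as they close: fully open they stand 13 mm farther back than shut.
Start: joints at [1.205, 0.241, 0.005, 1.335, 0, 1.571], TCP at [0.179, 0.467, 0.304] pointing down, gripper open.
Joint ranges: [-2.72, 2.72], [-1.05, 1.87], [-1.09, 1.28], [-1.99, 2.15], [-1.42, 1.44], [-3.14, 3.14]. Speed limits (rad/s): [2.79, 2.79, 3.14, 3.14, 3.14, 3.14].

### API

Orientations are given as a unit quaternion [x, y, z, w].
In Python, from workcell import bot gives the robot as it stands.
- The arm moves only by the shell command python3 -m jog 'ROWS' [OPENING]. ROWS is JSON, one flat list of numbers, 6 for each row, row after row: the shift along the world's x, y, z scaled (see below), then the turn, a rotation vector about the world's x, y, z scaled (see below). In form: [tx, ty, tz, wx, wy, wz, tx, ty, tz, wx, wy, wz, ...]. A call has 1 to 10 rows; each row is the pose to reach, as a shift and turn from the pose commanded when the call began; what a row does not reach only later rows make up. The controller multiplies each number of a shift by 800 mm and each number of a turn by 2 rad. A row lasts 1/12 s, in which the tool goes at most 41.7 mm and 7.16 degrees, less where a joint would pass 70% of its speed; a pose out of reach is approached as far as the arm can. A call with a number of a shift or a turn outside -1 to 1 is refused whole. A call with a gripper value outside its range is refused whole. OPENING is the opening, from -1 (shut) to 1 (fully open), set as the call begins (- or left out, the last holds). The fingers move at their own pace and stop on an object; the grip force is fixed at half the most. Time passes only in rows, so rows that repeat a pose let the fingers close. It gives the time, the measured TCP pose, the force, the opening and the grip force at its end, in the units of the state.
- bot.get_obs(): the state, without advancing time (a new reading comes with each control period).
- bot.camera(name): name is "scene" or "top"; returns (picture, depth): 480x640x3 uint8, red, green, blue; 480x640 float32, m along the optical axis (not along the pixel's ray), 0 where there is no reading.
- bot.calibration(name): a dict with "intrinsics" (3x3 intrinsics, pixels), "dist" ([k1, k2, p1, p2, k3] as OpenCV has them; the pictures are not rectified), "pose" (4x4, takes a point from camera to world coordinates). Camera axes: x right, y up, looking along -z (the intrinsics and any distortion apply to the point x, -y, -z); pixel columns grow to the right and rows downward; lengths in m; the calibration is good to about 2 mm. A picture is of the moment at which its call begins. calibration takes no time and is no camera call.
- bot.job_done(): hands the job in; it is judged then, once.
Trained networks look in the newest picture that a camera, given by its name, has taken for a name from the list of things; names that differ only in an ending like _2 or _b are one class to them, and where a whole thing is asked for, a point or a joint stands for the part that bears it (a point fixed in the world has none). Each returns a list of dicts, best first, with "confidence" (0 to 1); they miss things now and then, are a little off and sometimes report something else, mostly with a low value. They report only what shows in the picture. A call takes as long as a camera call. They do not tell look-alikes from the thing itself.
- bot.find_in(label, camera): "at" ([x, y, z] in m, in the coordinates of the camera as it stood for that picture, good to about 4 mm: the middle of the surface that is visible of it).
- bot.tip_of(label, camera): "at" ([x, y, z] in m, in the coordinates of the camera as it stood for that picture, good to about 4 mm: a listed point, or the origin of a listed thing).
The state is a dict: "clock": time; "joint_pos": joint angles; "joint_vel": joint speeds; "tau": joint torques, N m; "eef_pos": TCP position; "tool_rot": TCP orientation; "ft_force": force on the tool from outside, world axes, zero at the start; "ft_torque": the same for the moment, N m; "grip_width": finger opening in m; "grasp_force": force on a finger pad.
Only numpy, scipy, OpenCV 4.12 (cv2) and the standard library are available. Lean on these libraries where they do the work, as an engineer would, in place of code of your own. Each camera call takes 0.05 s, during which the arm holds its last target. There are 200 camera calls.

### The job

Pick up the rectangular flip-top tin, hold it low over the wooden sorting tray and turn it upside down so that its hinged lid drops open and both rough stones spill into the tray. Then stand the empty tin upright on the bench again, clear of the tray, and let go of it.

Things in the scene. Friction and masses are not known exactly. Their poses are not given: they have to be found in the camera images.
- tin_center (a point): Centre of the flip-top tin, a rectangular bare-aluminium box standing upright: 42 mm deep (own x), 46 wide (own y), 66 tall (own z, up), so 33 mm above its underside; walls 3, about 0.16 kg. Own x points away from the robot 0.2 rad right to 0.45 left of ahead. It stands to the right of the tray in a row with a round tin and an open box of like metal, in any order. Pinch its two y sides just above mid-height, from -x, sloping 45 degrees down, clear of the lid.
- tin_lid (a joint): Flat lid over the tin's whole top (42 x 42 x 3 mm), no catch, hinged on the top edge at the tin's +x side (thin dark barrel). Angle in rad: 0 shut, 1.4 fully open; its -x edge swings up and over, 42 mm radius, and needs that room: a gripper straight above blocks it. It falls open by itself once the tin is turned well past level (135 degrees is ample), and shut when upright.
- tray_in (a point): Centre of the inner floor of the wooden sorting tray, fixed to the bench, the only wooden tray: outside 220 x 220 mm, 30 mm high, walls and floor 10 mm thick, so this point is 10 mm above the bench.
- stone_a_center (a point): Centre of one of the two rough quartz stones, whitish lumps of about 14 mm across and 11 g. Both lie hidden on the floor of the tin at the start (they slide out along the open lid and land some 80 to 120 mm from the tin, on the side its mouth then faces, so hold the tin as far to the other side).
- stone_b_center (a point): Centre of the other rough stone, alike.
There are look-alikes about, which are no part of the job. Leave any purple or turquoise look-alike of the part that bears tin_center alone.

How it is judged:
By the outcome, as a careful person would: the job done as asked, in the order asked, and still so for the second after the job is handed in, with the robot touching nothing.
It also fails if it takes over 58 s, if anything falls off the work surface, if the arm or the gripper's body presses on something with over 40 N, if the wrist force passes 120 N, or if a joint passes its speed limit or range.

## Working session

There is one attempt and no reset: what is moved stays moved. The work goes in short steps, Python scripts to look and compute and a shell command to move; the robot and the scene stay as the last step left them, time stands still between calls to the robot, and variables do not carry over. Pictures are saved under pics/ and viewed, at most 10 in all, crops included, and the job is handed in when it is done.

```bash
mkdir -p pics
cat > h.py <<'E'
import numpy as np, cv2
from workcell import bot
def cam2w(p,c):
    return (np.array(bot.calibration(c)["pose"])@np.r_[p,1])[:3]
def pix2w(c,d,u,v):
    k=bot.calibration(c);z=d[int(v),int(u)]
    x,y=cv2.undistortPoints(np.array([[[u,v]]],float),np.array(k["intrinsics"]),np.array(k["dist"]))[0,0]
    return cam2w([x*z,-y*z,-z],c)
def w2pix(c,P):
    k=bot.calibration(c);q=(np.linalg.inv(k["pose"])@np.r_[P,1])[:3]
    return cv2.projectPoints(np.array([[q[0],-q[1],-q[2]]]),np.zeros(3),np.zeros(3),np.array(k["intrinsics"]),np.array(k["dist"]))[0].ravel()
E
python3 - <<'E'
from h import *
np.set_printoptions(precision=3,suppress=True)
print(bot.tcp_to_grasp,bot.get_obs())
for c in("scene","top"):
    p,d=bot.camera(c); cv2.imwrite(f"pics/{c}1.png",p[:,:,::-1]); np.save(f"{c}_d.npy",d)
    for l in("tin_center","tray_in","tin_lid"):
        for r in bot.tip_of(l,c)[:4] if l!="tin_lid" else bot.find_in(l,c)[:4]: 
            w=cam2w(r["at"],c);print(c,l,round(r["confidence"],2),w,w2pix(c,w))
E
```

```text
0.0539 {'clock': 0.0, 'joint_pos': array([1.205, 0.241, 0.004, 1.335, 0.   , 1.571]), 'joint_vel': array([ 0.001,  0.   ,  0.   ,  0.001, -0.001, -0.001]), 'tau': array([ -0.001, -37.232,  25.241,   0.017,  -0.   ,  -0.   ]), 'eef_pos': array([0.179, 0.466, 0.303]), 'tool_rot': array([ 0.182,  0.983, -0.001, -0.   ]), 'ft_force': array([ 0.266, -0.662,  0.208]), 'ft_torque': array([ 0.021, -0.022,  0.006]), 'grasp_force': 0.0, 'grip_width': 0.08540547857319254}
scene tin_center 0.88 [ 0.424 -0.214  0.037] [242.446 196.591]
scene tin_center 0.87 [ 0.575 -0.184  0.032] [243.81  252.143]
scene tin_center 0.86 [ 0.668 -0.209  0.035] [222.702 288.479]
scene tray_in 0.93 [0.556 0.248 0.009] [454.736 267.062]
scene tin_lid 0.85 [ 0.666 -0.205  0.068] [222.255 277.737]
scene tin_lid 0.71 [ 0.563 -0.179  0.065] [245.803 237.504]
scene tin_lid 0.61 [ 0.425 -0.215  0.071] [240.198 186.098]
top tin_center 0.94 [ 0.428 -0.219  0.035] [393.658 298.51 ]
top tin_center 0.75 [ 0.671 -0.208  0.036] [388.418 189.515]
top tin_center 0.71 [ 0.569 -0.183  0.033] [376.907 234.21 ]
top tray_in 0.81 [0.552 0.248 0.013] [184.886 239.623]
top tin_lid 0.95 [ 0.426 -0.219  0.065] [395.966 298.843]
top tin_lid 0.76 [ 0.57  -0.178  0.07 ] [376.708 230.245]
top tin_lid 0.59 [ 0.668 -0.214  0.07 ] [393.193 186.056]
```

View pics/scene1.png

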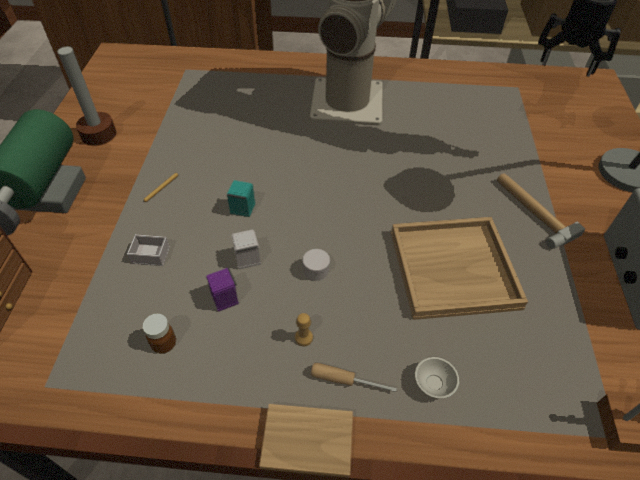

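View pics/top1.png

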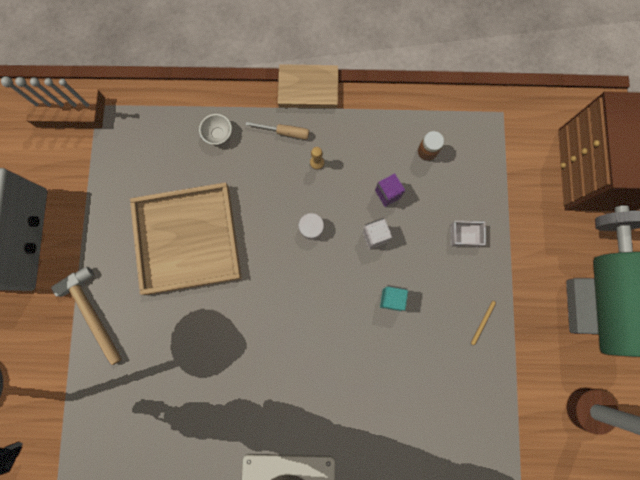

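The silver tin is at scene (246,250) / top (377,232). Purple is at top (390,190), turquoise at (395,299), the round tin at (311,226), the open box at (469,234) and the tray at (185,240). Next I'll measure the tin's yaw from depth.

Run:
```python
from h import *
np.set_printoptions(precision=4,suppress=True)
for c,(u0,v0,u1,v1) in(("top",(350,205,405,258)),("scene",(222,220,270,272))):
    d=np.load(c+"_d.npy");im=cv2.imread(f"pics/{c}1.png")
    P=np.array([[*pix2w(c,d,u,v),u,v] for v in range(v0,v1) for u in range(u0,u1) if d[v,u]>0])
    T=P[(P[:,2]>0.058)&(np.hypot(P[:,0]-.57,P[:,1]+.18)<.045)]
    r=cv2.minAreaRect(T[:,:2].astype(np.float32));print(c,len(T),T[:,2].min(),np.median(T[:,2]),T[:,2].max(),T[:,:2].mean(0),r)
    cr=im[v0-5:v1+5,u0-5:u1+5]; cv2.imwrite(f"pics/{c}_crop.png",cv2.resize(cr,None,fx=6,fy=6,interpolation=cv2.INTER_CUBIC))
a=[cv2.resize(cv2.imread(f"pics/{c}_crop.png"),(380,380)) for c in("top","scene")]
cv2.imwrite("pics/crops.png",np.hstack(a))
d=np.load("top_d.npy")
# tray outline
P=np.array([pix2w("top",d,u,v) for v in range(170,310) for u in range(115,255) if d[v,u]>0]);T=P[(P[:,2]>.022)&(P[:,2]<.04)]
print("tray",cv2.minAreaRect(T[:,:2].astype(np.float32)))
P=np.array([pix2w("top",d,u,v) for v in range(205,245) for u in range(290,335) if d[v,u]>0]);T=P[P[:,2]>.02];print("round",T[:,:2].mean(0),T[:,2].max())
```

```text
Traceback (most recent call last):
  File "h.py", line 8, in pix2w
    return cam2w([x*z,-y*z,-z],c)
  File "h.py", line 4, in cam2w
    return (np.array(bot.calibration(c)["pose"])@np.r_[p,1])[:3]
                     ~~~~~~~~~~~~~~~^^^
ValueError: time passes only in moves, steps and waits
```

```bash
sed -i 's/^from workcell import bot/from workcell import bot\nimport functools\n@functools.cache\ndef cal(c): return bot.calibration(c)/; s/bot\.calibration(c)\([\[]\)/cal(c)\1/; s/k=bot.calibration(c)/k=cal(c)/' h.py
python3 - <<'E'
from h import *
np.set_printoptions(precision=4,suppress=True)
for c,(u0,v0,u1,v1) in(("top",(350,205,405,258)),("scene",(222,220,270,272))):
    d=np.load(c+"_d.npy");im=cv2.imread(f"pics/{c}1.png")
    P=np.array([[*pix2w(c,d,u,v),u,v] for v in range(v0,v1) for u in range(u0,u1) if d[v,u]>0])
    T=P[(P[:,2]>0.058)&(np.hypot(P[:,0]-.57,P[:,1]+.18)<.045)]
    r=cv2.minAreaRect(T[:,:2].astype(np.float32));print(c,len(T),T[:,2].min(),np.median(T[:,2]),T[:,2].max(),T[:,:2].mean(0),r)
    cr=im[v0-5:v1+5,u0-5:u1+5]; cv2.imwrite(f"pics/{c}_crop.png",cv2.resize(cr,None,fx=6,fy=6,interpolation=cv2.INTER_CUBIC))
a=[cv2.resize(cv2.imread(f"pics/{c}_crop.png"),(380,380)) for c in("top","scene")]
cv2.imwrite("pics/crops.png",np.hstack(a))
d=np.load("top_d.npy")
# tray outline
P=np.array([pix2w("top",d,u,v) for v in range(170,310) for u in range(115,255) if d[v,u]>0]);T=P[(P[:,2]>.022)&(P[:,2]<.04)]
print("tray",cv2.minAreaRect(T[:,:2].astype(np.float32)))
P=np.array([pix2w("top",d,u,v) for v in range(205,245) for u in range(290,335) if d[v,u]>0]);T=P[P[:,2]>.02];print("round",T[:,:2].mean(0),T[:,2].max())
E
```

```text
top 472 0.058015564792244345 0.06658527835540701 0.07169451428133833 [ 0.5685 -0.1807] ((0.5695277452468872, -0.18127544224262238), (0.04689639434218407, 0.04752083495259285), 21.828611373901367)
scene 448 0.058245660054396686 0.06646763321383214 0.07185197607390925 [ 0.5714 -0.179 ] ((0.5699927806854248, -0.1792619228363037), (0.049553800374269485, 0.046484898775815964), 19.697622299194336)
tray ((0.554286539554596, 0.24605625867843628), (0.22109141945838928, 0.22217756509780884), 10.867266654968262)
round [ 0.5832 -0.037 ] 0.046090027923359145
```

View pics/crops.png

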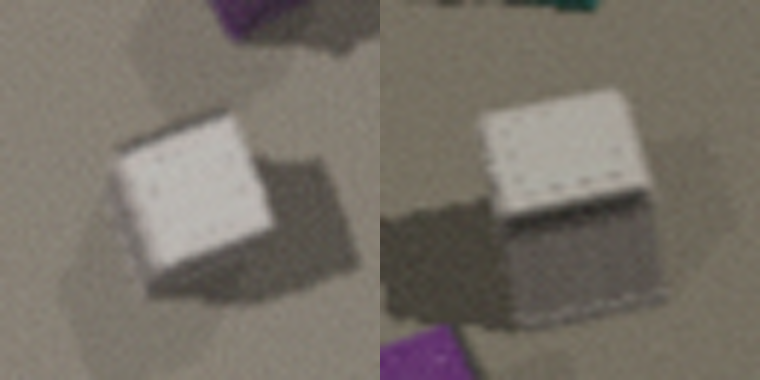

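```bash
cat >> h.py <<'E'
from scipy.spatial.transform import Rotation as Ro
def frame(a,y):
    a=np.array(a,float);a/=np.linalg.norm(a);y=np.array(y,float);y-=a*(a@y);y/=np.linalg.norm(y)
    return Ro.from_matrix(np.c_[np.cross(y,a),y,a])
YAW=0.36;TIN=np.array([.5695,-.180,.037])
c,s=np.cos(YAW),np.sin(YAW);q=.5**.5
A=np.array([q*c,q*s,-q]);RG=frame(A,[s,-c,0])
def go(gp,R):
    "gp: grasp-point target"
    o=bot.get_obs();t=np.array(gp)-R.as_matrix()[:,2]*bot.tcp_to_grasp
    w=(R*Ro.from_quat(o["tool_rot"]).inv()).as_rotvec()
    print("t",o["clock"],"q",np.round(o["joint_pos"],3),"tcp",np.round(o["eef_pos"],4))
    print("target tcp",np.round(t,4),"ROW",np.round(np.r_[(t-o["eef_pos"])/.8,w/2],4),"deg",np.degrees(np.linalg.norm(w)))
E
python3 -c "
from h import *
go(TIN-A*.15+[0,0,.1],RG)"
```

```text
t 0.4 q [ 1.205  0.241  0.005  1.335 -0.     1.571] tcp [0.1788 0.4669 0.3038]
target tcp [ 0.4346 -0.2308  0.2812] ROW [ 0.3197 -0.8721 -0.0282  0.501  -0.0017 -1.1307] deg 141.71753337095853
```

```bash
python3 -m jog '[0.16,-0.44,0,0.25,0,-0.565,0.16,-0.44,0,0.25,0,-0.565,0.16,-0.44,0,0.25,0,-0.565,0.16,-0.44,0,0.25,0,-0.565,0.16,-0.44,0,0.25,0,-0.565,0.16,-0.44,0,0.25,0,-0.565,0.16,-0.44,0,0.25,0,-0.565,0.16,-0.44,0,0.25,0,-0.565,0.16,-0.44,0,0.25,0,-0.565,0.16,-0.44,0,0.25,0,-0.565]' 1; python3 -c "
from h import *
go(TIN-A*.15+[0,0,.1],RG)"
```

```text
clock: 1.23
eef_pos: [0.3095, 0.1082, 0.3044]
tool_rot: [0.677, 0.698, 0.232, -0.039]
ft_force: [0.3, 0.4, 0.4]
grip_width: 0.0853
grasp_force: 0.0
t 1.2333 q [ 0.085 -0.328 -0.61   0.973  0.361  1.683] tcp [0.3095 0.1082 0.3044]
target tcp [ 0.4346 -0.2308  0.2812] ROW [ 0.1563 -0.4238 -0.0291  0.2503 -0.003  -0.5551] deg 69.77693785266725
```

```bash
python3 -m jog '[0.156,-0.424,-0.03,0.25,-0.003,-0.555,0.156,-0.424,-0.03,0.25,-0.003,-0.555,0.156,-0.424,-0.03,0.25,-0.003,-0.555,0.156,-0.424,-0.03,0.25,-0.003,-0.555,0.156,-0.424,-0.03,0.25,-0.003,-0.555,0.156,-0.424,-0.03,0.25,-0.003,-0.555,0.156,-0.424,-0.03,0.25,-0.003,-0.555,0.156,-0.424,-0.03,0.25,-0.003,-0.555,0.156,-0.424,-0.03,0.25,-0.003,-0.555,0.156,-0.424,-0.03,0.25,-0.003,-0.555]' 1; python3 -c "
from h import *
go(TIN-A*.15+[0,0,.03],RG)"
```

```text
clock: 2.07
eef_pos: [0.4335, -0.23, 0.2798]
tool_rot: [0.907, 0.171, 0.38, -0.068]
ft_force: [0.4, 0.6, -0.5]
grip_width: 0.0856
grasp_force: 0.0
t 2.0667 q [-0.8    0.053 -0.495  0.642  0.712  2.111] tcp [ 0.4335 -0.23    0.2798]
target tcp [ 0.4346 -0.2308  0.2112] ROW [ 0.0014 -0.001  -0.0858  0.002   0.0041 -0.0052] deg 0.7961176118831069
```

```bash
python3 -m jog '[0.001,-0.001,-0.05,0.002,0.004,-0.005,0.001,-0.001,-0.1,0.002,0.004,-0.005,0.001,-0.001,-0.123,0.002,0.004,-0.005,0.001,-0.001,-0.123,0.002,0.004,-0.005,0.03,0.01,-0.154,0.002,0.004,-0.005,0.06,0.021,-0.186,0.002,0.004,-0.005,0.085,0.031,-0.213,0.002,0.004,-0.005,0.11,0.04,-0.24,0.002,0.004,-0.005,0.125,0.046,-0.256,0.002,0.004,-0.005,0.125,0.046,-0.256,0.002,0.004,-0.005]' 1
python3 - <<'E'
from h import *
go(TIN,RG);print(bot.get_obs()["ft_force"])
p,d=bot.camera("scene");cv2.imwrite("pics/s2.png",cv2.resize(p[140:340,140:380,::-1],None,fx=3,fy=3,interpolation=cv2.INTER_CUBIC))
E
```

```text
clock: 2.9
eef_pos: [0.5336, -0.1864, 0.0741]
tool_rot: [0.908, 0.171, 0.376, -0.071]
ft_force: [-0.8, 0.4, 0.0]
grip_width: 0.0858
grasp_force: 0.0
t 2.9 q [-0.573  0.487 -0.649 -0.093  0.611  2.366] tcp [ 0.5336 -0.1864  0.0741]
target tcp [ 0.5338 -0.1934  0.0751] ROW [ 0.0003 -0.0088  0.0013 -0.0003 -0.0005 -0.0068] deg 0.7814776000623549
[-0.76933458  0.4158976   0.01413632]
```

View pics/s2.png

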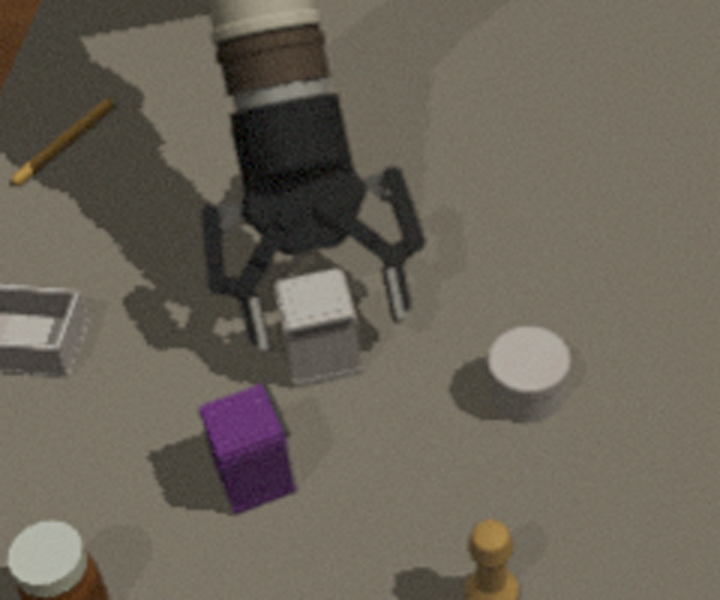

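The jaws straddle the tin but sit about 7 mm to +y. I'll let the arm settle and then correct.

```bash
python3 -m jog '[0,0,0,0,0,0,0,0,0,0,0,0]' 1; python3 -c "
from h import *
go(TIN,RG)"
```

```text
clock: 3.12
eef_pos: [0.532, -0.1883, 0.0767]
tool_rot: [0.908, 0.17, 0.377, -0.07]
ft_force: [-1.0, 0.2, 1.1]
grip_width: 0.0855
grasp_force: 0.0
t 3.1167 q [-0.577  0.48  -0.651 -0.091  0.611  2.365] tcp [ 0.532  -0.1883  0.0767]
target tcp [ 0.5338 -0.1934  0.0751] ROW [ 0.0022 -0.0064 -0.002   0.0005  0.0007 -0.0049] deg 0.5735316363912673
```

```bash
python3 -m jog '[0.002,-0.006,-0.001,0,0,-0.005,0.002,-0.006,-0.001,0,0,-0.005,0.002,-0.006,-0.001,0,0,-0.005]' 1; python3 -m jog '[0,0,0,0,0,0,0,0,0,0,0,0,0,0,0,0,0,0,0,0,0,0,0,0,0,0,0,0,0,0,0,0,0,0,0,0,0,0,0,0,0,0,0,0,0,0,0,0]' -1;  python3 -c "
from h import *
go(TIN,RG)"
```

```text
clock: 3.37
eef_pos: [0.5334, -0.1933, 0.0754]
tool_rot: [0.909, 0.165, 0.377, -0.068]
ft_force: [-0.3, -0.5, 0.4]
grip_width: 0.0853
grasp_force: 0.0
clock: 4.03
eef_pos: [0.5334, -0.1925, 0.0745]
tool_rot: [0.909, 0.166, 0.376, -0.068]
ft_force: [-2.3, -1.2, 3.6]
grip_width: 0.0453
grasp_force: 61.4
t 4.0333 q [-0.581  0.488 -0.647 -0.095  0.608  2.371] tcp [ 0.5334 -0.1925  0.0745]
target tcp [ 0.5338 -0.1934  0.0751] ROW [ 0.0006 -0.0012  0.0007  0.0001 -0.0001 -0.0001] deg 0.01905667473635218
```

```bash
python3 -m jog '[0,0,0.04,0,0,0,0,0,0.08,0,0,0,0,0,0.12,0,0,0,0,0,0.16,0,0,0,0,0,0.2,0,0,0,0,0,0.2,0,0,0]'
cat >> h.py <<'E'
PSI=np.radians(24);TR=np.array([.554,.247,0]);DF=np.array([np.cos(PSI),np.sin(PSI),0])
def RF(roll,p):
    "roll deg from grasp, p pitch below horizontal deg"
    p=np.radians(p);a=DF*np.cos(p)-np.array([0,0,np.sin(p)])
    R0=frame(a,[np.sin(PSI),-np.cos(PSI),0])
    return Ro.from_rotvec(-np.radians(roll)*a)*R0
def G(off,z): return TR+DF*off+[0,0,z]
E
python3 -c "
from h import *
print(bot.get_obs()['grip_width'])
go(G(.08,.22),RF(0,45))
go(G(.08,.22),RF(60,45))"
```

```text
clock: 4.53
eef_pos: [0.5361, -0.1936, 0.2417]
tool_rot: [0.907, 0.167, 0.381, -0.065]
ft_force: [0.8, -1.2, -1.1]
grip_width: 0.0452
grasp_force: 62.0
0.04516421392930881
t 4.5333 q [-0.581  0.185 -0.479  0.363  0.609  2.371] tcp [ 0.5361 -0.1936  0.2417]
target tcp [0.5923 0.264  0.2581] ROW [0.0703 0.572  0.0205 0.0027 0.0052 0.0287] deg 3.3617800957826005
t 4.5333 q [-0.581  0.185 -0.479  0.363  0.609  2.371] tcp [ 0.5361 -0.1936  0.2417]
target tcp [0.5923 0.264  0.2581] ROW [ 0.0703  0.572   0.0205 -0.3429 -0.1355  0.396 ] deg 62.00864361154852
```

```bash
python3 -m jog '[0.01,0.04,0.02,0,0,0,0.02,0.09,0.02,0,0,0.005,0.02,0.14,0.02,0,0,0.01,0.03,0.19,0.02,0,0,0.015,0.035,0.24,0.02,0,0.003,0.02,0.04,0.29,0.02,0,0.005,0.028,0.045,0.34,0.02,0,0.005,0.028,0.05,0.39,0.02,0,0.005,0.028,0.055,0.44,0.02,0,0.005,0.028,0.06,0.48,0.02,0.003,0.005,0.028]'; python3 -c "
from h import *
go(G(.08,.22),RF(60,45))"
```

```text
clock: 5.37
eef_pos: [0.5797, 0.1947, 0.2485]
tool_rot: [0.906, 0.191, 0.369, -0.083]
ft_force: [0.1, -0.2, -1.5]
grip_width: 0.0453
grasp_force: 62.4
t 5.3667 q [ 0.286  0.149 -0.539  0.113  0.1    3.054] tcp [0.5797 0.1947 0.2485]
target tcp [0.5923 0.264  0.2581] ROW [ 0.0157  0.0866  0.012  -0.3384 -0.1581  0.3724] deg 60.43509364225241
```

Next comes the roll in 60° stages about the tool axis: 10 rows at 7° per row is about 70° per call.

```bash
python3 -m jog '[0.008,0.04,0.01,-0.034,-0.016,0.037,0.015,0.07,0.012,-0.07,-0.032,0.075,0.016,0.087,0.012,-0.1,-0.047,0.112,0.016,0.087,0.012,-0.136,-0.063,0.149,0.016,0.087,0.012,-0.17,-0.079,0.186,0.016,0.087,0.012,-0.204,-0.095,0.224,0.016,0.087,0.012,-0.238,-0.11,0.261,0.016,0.087,0.012,-0.272,-0.126,0.298,0.016,0.087,0.012,-0.306,-0.142,0.335,0.016,0.087,0.012,-0.338,-0.158,0.372]'; python3 -c "
from h import *
go(G(.08,.22),RF(120,45))"
```

```text
clock: 6.2
eef_pos: [0.5928, 0.2613, 0.2573]
tool_rot: [0.685, 0.62, 0.364, 0.118]
ft_force: [-0.4, 0.7, -2.2]
grip_width: 0.0453
grasp_force: 62.3
t 6.2 q [ 0.413  0.199 -0.455  0.132  0.007  2.087] tcp [0.5928 0.2613 0.2573]
target tcp [0.5923 0.264  0.2581] ROW [-0.0006  0.0035  0.001  -0.3373 -0.1512  0.3685] deg 59.80562575792404
```

```bash
python3 -m jog '[0,0.003,0,-0.034,-0.015,0.037,0,0.003,0,-0.068,-0.03,0.074,0,0.003,-0.01,-0.102,-0.046,0.111,0,0.003,-0.02,-0.136,-0.061,0.148,0,0.003,-0.03,-0.17,-0.076,0.185,0,0.003,-0.04,-0.204,-0.091,0.222,0,0.003,-0.05,-0.238,-0.106,0.259,0,0.003,-0.06,-0.272,-0.122,0.296,0,0.003,-0.06,-0.306,-0.137,0.333,0,0.003,-0.06,-0.337,-0.151,0.368]'; python3 -c "
from h import *
go(G(.08,.13),RF(180,45))"
```

```text
clock: 7.03
eef_pos: [0.5921, 0.2633, 0.2082]
tool_rot: [0.286, 0.879, 0.256, 0.282]
ft_force: [-0.0, 0.1, -1.7]
grip_width: 0.0449
grasp_force: 62.3
t 7.0333 q [ 4.160e-01  2.710e-01 -5.170e-01  1.000e-03  6.000e-03  1.047e+00] tcp [0.5921 0.2633 0.2082]
target tcp [0.5923 0.264  0.1681] ROW [ 2.000e-04  9.000e-04 -5.010e-02 -3.381e-01 -1.536e-01  3.701e-01] deg 60.07564119047418
```

```bash
python3 -m jog '[0,0,-0.005,-0.034,-0.015,0.037,0,0,-0.01,-0.068,-0.03,0.074,0,0,-0.015,-0.102,-0.046,0.111,0,0,-0.02,-0.136,-0.061,0.148,0,0,-0.025,-0.17,-0.076,0.185,0,0,-0.03,-0.204,-0.091,0.222,0,0,-0.035,-0.238,-0.106,0.259,0,0,-0.04,-0.272,-0.122,0.296,0,0,-0.045,-0.306,-0.137,0.333,0,0,-0.05,-0.338,-0.154,0.37]'; python3 -c "
from h import *
go(G(.08,.12),RF(180,0))"
```

```text
clock: 7.87
eef_pos: [0.5927, 0.2636, 0.1695]
tool_rot: [-0.193, 0.903, 0.083, 0.374]
ft_force: [-0.1, -0.8, -2.3]
grip_width: 0.0452
grasp_force: 62.3
t 7.8667 q [ 0.415  0.339 -0.561 -0.115  0.009 -0.003] tcp [0.5927 0.2636 0.1695]
target tcp [0.5778 0.2576 0.12  ] ROW [-0.0186 -0.0075 -0.0619  0.1585 -0.359  -0.0031] deg 44.96739225237715
```

```bash
python3 -m jog '[-0.001,0,-0.006,0.016,-0.036,0,-0.002,-0.001,-0.012,0.032,-0.072,0,-0.004,-0.002,-0.018,0.048,-0.108,0,-0.006,-0.003,-0.024,0.064,-0.144,0,-0.008,-0.003,-0.03,0.08,-0.18,-0.001,-0.01,-0.004,-0.036,0.096,-0.216,-0.001,-0.012,-0.005,-0.043,0.112,-0.252,-0.002,-0.014,-0.006,-0.05,0.128,-0.288,-0.002,-0.017,-0.007,-0.056,0.144,-0.324,-0.003,-0.019,-0.008,-0.062,0.159,-0.359,-0.003]';python3 -m jog '[0,0,0,0,0,0,0,0,0,0,0,0,0,0,0,0,0,0,0,0,0,0,0,0,0,0,0,0,0,0,0,0,0,0,0,0]'
python3 - <<'E'
from h import *
go(G(.08,.12),RF(180,0))
p,d=bot.camera("scene");cv2.imwrite("pics/s3.png",cv2.resize(p[180:350,360:560,::-1],None,fx=3.5,fy=3.5,interpolation=cv2.INTER_CUBIC))
for l in("stone_a_center",):
  for r in bot.find_in(l,"scene")[:4]:
    w=cam2w(r["at"],"scene");print(l,r["confidence"],w,w2pix("scene",w))
E
```

```text
clock: 8.7
eef_pos: [0.5777, 0.2573, 0.1212]
tool_rot: [-0.145, 0.69, 0.15, 0.693]
ft_force: [0.9, 0.7, -1.4]
grip_width: 0.0454
grasp_force: 62.1
clock: 9.2
eef_pos: [0.5796, 0.2577, 0.1267]
tool_rot: [-0.144, 0.688, 0.15, 0.695]
ft_force: [0.1, -1.0, -1.2]
grip_width: 0.0451
grasp_force: 62.0
t 9.2 q [ 4.180e-01  1.028e+00 -8.760e-01 -1.915e+00  1.000e-03  6.000e-03] tcp [0.5796 0.2577 0.1267]
target tcp [0.5778 0.2576 0.12  ] ROW [-0.0023 -0.0001 -0.0084 -0.005   0.0037  0.0001] deg 0.7108839343396666
```

View pics/s3.png

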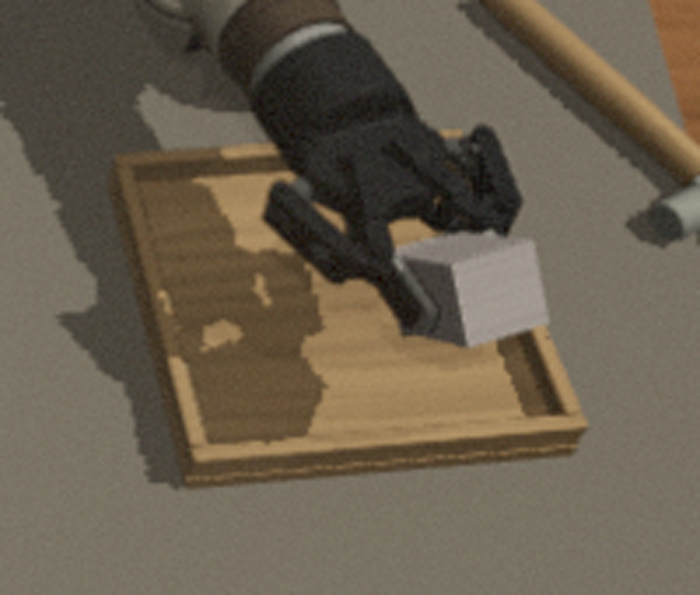

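The tin is upside down over the far part of the tray, and the arm hides the mouth. I'll hold there and look from the top camera.

```bash
python3 -m jog '[0,0,0,0,0,0,0,0,0,0,0,0,0,0,0,0,0,0,0,0,0,0,0,0,0,0,0,0,0,0,0,0,0,0,0,0,0,0,0,0,0,0,0,0,0,0,0,0]'
python3 - <<'E'
from h import *
p,d=bot.camera("top");cv2.imwrite("pics/t3.png",cv2.resize(p[170:310,115:255,::-1],None,fx=4,fy=4,interpolation=cv2.INTER_CUBIC))
for l in("stone_a_center","tin_lid"):
  for r in bot.find_in(l,"top")[:4]:
    w=cam2w(r["at"],"top");print(l,r["confidence"],w,w2pix("top",w))
E
```

```text
clock: 9.97
eef_pos: [0.5788, 0.2573, 0.122]
tool_rot: [-0.144, 0.691, 0.149, 0.693]
ft_force: [0.7, -0.2, -1.8]
grip_width: 0.0454
grasp_force: 62.0
tin_lid 0.92 [ 0.66493463 -0.21267732  0.06579876] [392.42786898 188.07359194]
tin_lid 0.58 [0.59546763 0.26800338 0.11543074] [161.33293671 209.50701663]
```

View pics/t3.png

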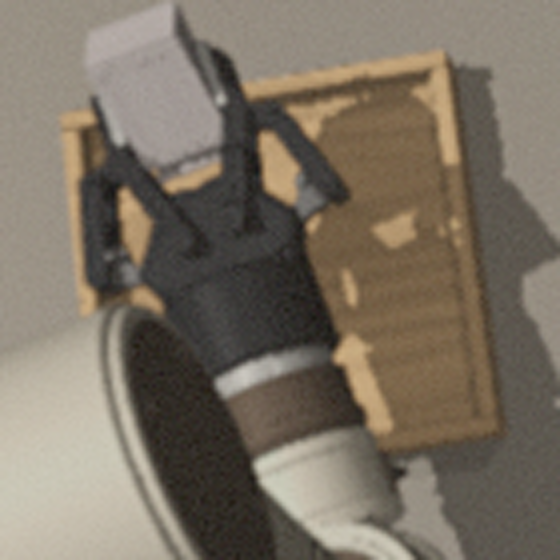

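```bash
python3 -m jog '[0,0,0.02,0,0,0,0,0,0,0,0,0,0,0,0.02,0,0,0,0,0,0,0,0,0,0,0,0.04,0,0,0,0,0,0.08,0,0,0,0,0,0.12,0,0,0,0,0,0.16,0,0,0,0,0,0.2,0,0,0,0,0,0.22,0,0,0]'
python3 - <<'E'
from h import *
go(G(.08,.3),RF(180,0))
p,d=bot.camera("scene");cv2.imwrite("pics/s4.png",cv2.resize(p[150:350,360:560,::-1],None,fx=3,fy=3,interpolation=cv2.INTER_CUBIC))
for r in bot.find_in("stone_a_center","scene")[:4]:
    w=cam2w(r["at"],"scene");print(r["confidence"],w,w2pix("scene",w))
E
```

```text
clock: 10.95
eef_pos: [0.5787, 0.2572, 0.3023]
tool_rot: [-0.144, 0.689, 0.15, 0.695]
ft_force: [-0.0, 0.6, -0.8]
grip_width: 0.0456
grasp_force: 62.3
t 10.95 q [ 4.180e-01  4.630e-01 -9.210e-01 -1.393e+00  1.000e-03  6.000e-03] tcp [0.5787 0.2572 0.3023]
target tcp [0.5778 0.2576 0.3   ] ROW [-0.0011  0.0005 -0.0029 -0.0048  0.0032  0.0001] deg 0.6583159594915408
```

View pics/s4.png

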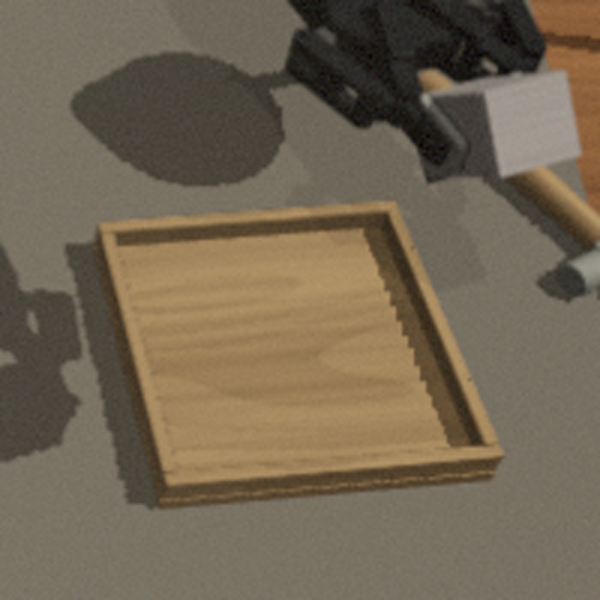

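The tray is empty, so the stones are still in the tin. I'll check the lid state from the depth.

Run:
```python
from h import *
o=bot.get_obs();R=Ro.from_quat(o["tool_rot"]).as_matrix();g=o["eef_pos"]+R[:,2]*bot.tcp_to_grasp
p,d=bot.camera("top");cs=w2pix("top",g).astype(int);print(cs,cal("top")["pose"][:3,3],cal("scene")["pose"][:3,3])
u,v=cs;cv2.imwrite("pics/t4.png",cv2.resize(p[v-40:v+60,u-60:u+60,::-1],None,fx=6,fy=6,interpolation=cv2.INTER_CUBIC))
L=[]
for y in range(v-60,v+60):
  for x in range(u-60,u+60):
    if d[y,x]>0:
      e=pix2w("top",d,x,y)-g
      f,l=e@DF,e@np.array([-DF[1],DF[0],0])
      if abs(l)<.012 and -.08<f<.06: L.append((f,e[2]))
L=np.array(L)*1000
for f in range(-75,60,5):
  m=(L[:,0]>=f)&(L[:,0]<f+5);print(f,np.round(np.sort(L[m,1])).astype(int)[::3])
```

```text
[115 162] [ 0.37546589 -0.06693754  1.01065855] [1.19718205 0.01134083 0.84975433]
-75 [ 9 10 10 10 10 11 11 12 12 12 14 18 19 20]
-70 [ 8  9 10 10 11 11 11 11 12 12 12 13 14 18]
-65 [ 9 10 10 10 11 11 11 11 11 11 12 12 12 12 14]
-60 [ 9  9 10 10 10 10 10 11 11 11 11 12 12 13]
-55 [ 9 10]
-50 []
-45 [-8]
-40 [-13 -11 -11 -10  -9  -9  -9  -9  -8  -8  -8  -7  -6]
-35 [-295  -13  -13  -12  -12  -11  -11  -10   -4   -4   -3   -3   -2   -2
   -2   -1   -1   -1    0    0    1    1    1    2    2    3]
-30 [-296 -290  -15  -14  -13   -3    1    2    2    2    3    3    3    3
    4    4    4    4    4    6    6    7    7    7    8]
-25 [-296 -293    3    6    7    7    7    8    8    8    8    9    9    9
    9   10   10   10   10   11   11   12]
-20 [-296 -295 -293    9   10   11   11   11   12   12   12   12   13   13
   13   14   14   15   15   15   16   16   16   16   17   18   19]
-15 [-296 -294 -293   13   15   16   16   17   17   17   18   18   18   19
   19   19   20   20   20   20   21   21   22   22   24]
-10 [-298 -294 -293 -292   19   21   22   22   23   23   23   23   24   24
 
[... 206 characters left out ...]
   35]
0 [-296 -293 -293 -292 -291   29   31   32   32   32   33   33   33   34
   34   34   34   34   35   35   35   35   36   36   37   37   38   38
   39]
5 [-296 -294 -294 -293 -291   34   36   37   37   38   39   39   39   39
   39   40   40   40   40   40   40   40   41   42   42   42   43]
10 [-295 -295 -293 -292 -292 -292   38   39   39   39   40   41   42   42
   43   43]
15 [-296 -294 -293 -292 -292 -291 -290 -281   34   34   35   35   37   37]
20 [-298 -295 -293 -291 -289 -287 -286 -282 -277   29   30   31   31   32
   34]
25 [-291   24   25   26   26   27   27   28]
30 [18 20 20 21 21 23]
35 [13 14 14 15 17 18]
40 [-305 -301   14]
45 [-307 -304]
50 [-306 -303]
55 [-306 -302 -301]
```

View pics/t4.png

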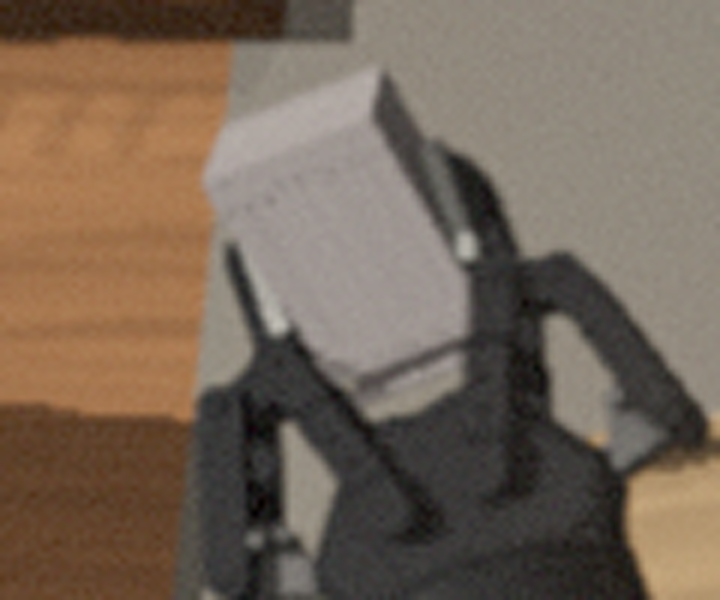

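Lid is only about 12° open: its free edge strikes the gripper's inner links, so the grip is too deep. I'll stand the tin on free bench, re-grip about 10 mm further toward its -x side and repeat. First I need to turn back.

```bash
cat >> h.py <<'E'
def RP(psi,roll,p):
    global PSI,DF
    PSI=psi;DF=np.array([np.cos(PSI),np.sin(PSI),0]);return RF(roll,p)
E
python3 -c "
from h import *
go([.58,.2,.30],RP(.35,120,30))"
```

```text
t 11.1 q [ 4.180e-01  4.670e-01 -9.220e-01 -1.397e+00  1.000e-03  6.000e-03] tcp [0.5786 0.2572 0.3007]
target tcp [0.5362 0.184  0.3269] ROW [-0.0531 -0.0915  0.0328  0.3819  0.4154 -0.1646] deg 67.3533384414696
```

```bash
python3 -m jog '[-0.053,-0.092,0.033,0.382,0.415,-0.165,-0.053,-0.092,0.033,0.382,0.415,-0.165,-0.053,-0.092,0.033,0.382,0.415,-0.165,-0.053,-0.092,0.033,0.382,0.415,-0.165,-0.053,-0.092,0.033,0.382,0.415,-0.165,-0.053,-0.092,0.033,0.382,0.415,-0.165,-0.053,-0.092,0.033,0.382,0.415,-0.165,-0.053,-0.092,0.033,0.382,0.415,-0.165,-0.053,-0.092,0.033,0.382,0.415,-0.165,-0.053,-0.092,0.033,0.382,0.415,-0.165]';python3 -c "
from h import *
go([.52,.1,.27],RP(.15,55,45))"
```

```text
clock: 11.93
eef_pos: [0.5365, 0.1837, 0.3233]
tool_rot: [0.298, 0.815, 0.322, 0.379]
ft_force: [0.7, -0.2, -1.5]
grip_width: 0.0457
grasp_force: 62.2
t 11.9333 q [ 0.317 -0.055 -0.742 -0.156  0.032  1.035] tcp [0.5365 0.1837 0.3233]
target tcp [0.4823 0.0943 0.3081] ROW [-0.0677 -0.1118 -0.0189  0.4105  0.2247 -0.44  ] deg 73.6043967724161
```

```bash
python3 -m jog '[-0.068,-0.112,-0.019,0.41,0.225,-0.44,-0.068,-0.112,-0.019,0.41,0.225,-0.44,-0.068,-0.112,-0.019,0.41,0.225,-0.44,-0.068,-0.112,-0.019,0.41,0.225,-0.44,-0.068,-0.112,-0.019,0.41,0.225,-0.44,-0.068,-0.112,-0.019,0.41,0.225,-0.44,-0.068,-0.112,-0.019,0.41,0.225,-0.44,-0.068,-0.112,-0.019,0.41,0.225,-0.44,-0.068,-0.112,-0.019,0.41,0.225,-0.44,-0.068,-0.112,-0.019,0.41,0.225,-0.44]';python3 -c "
from h import *
go([.47,-.04,.2],RP(0,0,45))"
```

```text
clock: 12.77
eef_pos: [0.4813, 0.0941, 0.3063]
tool_rot: [0.777, 0.499, 0.349, 0.159]
ft_force: [0.4, 0.1, -2.2]
grip_width: 0.0452
grasp_force: 62.2
t 12.7667 q [ 0.218 -0.183 -0.696  0.272 -0.053  2.197] tcp [0.4813 0.0941 0.3063]
target tcp [ 0.4319 -0.04    0.2381] ROW [-0.0618 -0.1676 -0.0852  0.3554  0.0266 -0.4208] deg 63.19569690360074
```

```bash
python3 -m jog '[-0.062,-0.168,-0.03,0.355,0.027,-0.39,-0.062,-0.168,-0.05,0.355,0.027,-0.39,-0.062,-0.168,-0.085,0.355,0.027,-0.39,-0.062,-0.168,-0.085,0.355,0.027,-0.39,-0.062,-0.168,-0.085,0.355,0.027,-0.39,-0.062,-0.168,-0.085,0.355,0.027,-0.39,-0.062,-0.168,-0.085,0.355,0.027,-0.39,-0.062,-0.168,-0.085,0.355,0.027,-0.39,-0.062,-0.168,-0.085,0.355,0.027,-0.39,-0.062,-0.168,-0.085,0.355,0.027,-0.39]';python3 -c "
from h import *
go([.47,-.04,.037],RP(0.06,0,45))"
```

```text
clock: 13.6
eef_pos: [0.4315, -0.0402, 0.2389]
tool_rot: [0.92, 0.028, 0.391, -0.006]
ft_force: [-1.0, -0.2, -2.5]
grip_width: 0.0458
grasp_force: 62.6
t 13.6 q [-0.178 -0.207 -0.93   0.056  0.16   2.97 ] tcp [ 0.4315 -0.0402  0.2389]
target tcp [ 0.432  -0.0423  0.0751] ROW [ 0.0005 -0.0026 -0.2048  0.0052  0.0095  0.0019] deg 1.2627079653616746
```

```bash
python3 -m jog '[0,-0.002,-0.04,0.005,0.009,0.002,0,-0.002,-0.08,0.005,0.009,0.002,0,-0.002,-0.12,0.005,0.009,0.002,0,-0.002,-0.16,0.005,0.009,0.002,0,-0.002,-0.185,0.005,0.009,0.002,0,-0.002,-0.196,0.005,0.009,0.002,0,-0.002,-0.196,0.005,0.009,0.002,0,-0.002,-0.196,0.005,0.009,0.002]'; for i in 1 2; do python3 -m jog '[0,0,0,0,0,0]'|grep -E "pos|ft|rot"; done;python3 -c "
from h import *
go([.47,-.04,.037],RP(0.06,0,45))"
```

```text
clock: 14.27
eef_pos: [0.4485, -0.0459, 0.0903]
tool_rot: [0.926, 0.03, 0.375, -0.013]
ft_force: [0.1, -0.2, -1.8]
grip_width: 0.0454
grasp_force: 62.5
eef_pos: [0.4491, -0.046, 0.0919]
tool_rot: [0.926, 0.03, 0.377, -0.013]
ft_force: [-0.0, 0.7, -1.9]
eef_pos: [0.4495, -0.0461, 0.0928]
tool_rot: [0.925, 0.03, 0.378, -0.013]
ft_force: [0.7, 0.2, -1.9]
t 14.4333 q [-0.194  0.288 -1.087 -0.562  0.181  2.955] tcp [ 0.4495 -0.0461  0.0928]
target tcp [ 0.432  -0.0423  0.0751] ROW [-0.0219  0.0048 -0.0221 -0.0001 -0.0053 -0.0024] deg 0.6643963526656107
```

```bash
python3 -m jog '[0,0,0.06,0,0,0,0.01,-0.02,0.08,0,0,0.01,0.03,-0.06,0.08,0,-0.003,0.02,0.06,-0.1,0.08,0,-0.005,0.02,0.06,-0.1,0.08,0,-0.005,0.02,0.06,-0.1,0.08,0,-0.005,0.02]' >/dev/null; python3 -m jog '[0,0,0,0,0,0,0,0,0,0,0,0]'; python3 -c "
from h import *
go([.525,-.12,.037],RP(0.1,0,45))"
```

```text
clock: 15.1
eef_pos: [0.496, -0.1251, 0.1557]
tool_rot: [0.923, 0.048, 0.381, -0.021]
ft_force: [0.7, 0.2, -2.5]
grip_width: 0.0452
grasp_force: 62.7
t 15.1 q [-0.403  0.176 -0.848 -0.168  0.351  2.767] tcp [ 0.496  -0.1251  0.1557]
target tcp [ 0.4871 -0.1238  0.0751] ROW [-0.0112  0.0016 -0.1007 -0.0006 -0.0017 -0.0025] deg 0.3559948053885122
```

```bash
python3 -m jog '[-0.006,0.001,-0.03,0,-0.002,-0.002,-0.011,0.002,-0.06,0,-0.002,-0.002,-0.011,0.002,-0.08,0,-0.002,-0.002,-0.011,0.002,-0.092,0,-0.002,-0.002,-0.011,0.002,-0.096,0,-0.002,-0.002,-0.011,0.002,-0.096,0,-0.002,-0.002,-0.011,0.002,-0.096,0,-0.002,-0.002,-0.011,0.002,-0.096,0,-0.002,-0.002]'; for i in 1 2; do python3 -m jog '[0,0,0,0,0,0]'|grep -E "pos|ft|rot"; done;python3 -c "
from h import *
go([.525,-.12,.037],RP(0.1,0,45))"
```

```text
clock: 15.77
eef_pos: [0.4891, -0.1243, 0.0803]
tool_rot: [0.922, 0.047, 0.384, -0.019]
ft_force: [0.4, -0.8, -1.3]
grip_width: 0.0456
grasp_force: 62.9
eef_pos: [0.4892, -0.1246, 0.0804]
tool_rot: [0.922, 0.047, 0.384, -0.019]
ft_force: [0.6, 0.4, -1.9]
eef_pos: [0.4891, -0.1246, 0.0803]
tool_rot: [0.922, 0.047, 0.384, -0.019]
ft_force: [-0.2, -0.7, -2.0]
t 15.9333 q [-0.408  0.389 -0.941 -0.481  0.353  2.767] tcp [ 0.4891 -0.1246  0.0803]
target tcp [ 0.4871 -0.1238  0.0751] ROW [-0.0026  0.001  -0.0065  0.0001  0.002  -0.0003] deg 0.23099278849423963
```

Lower in 1 mm steps until contact shows.

```bash
python3 -m jog '[0,0,-0.002,0,0.002,0,0,0,-0.004,0,0.002,0,0,0,-0.004,0,0.002,0]'|grep -E "pos|ft"; for i in 1 2 3; do python3 -m jog '[0,0,-0.001,0,0,0,0,0,-0.001,0,0,0]'|grep -E "pos|ft"; done
```

```text
eef_pos: [0.4886, -0.1245, 0.0761]
ft_force: [0.2, -0.5, -2.3]
eef_pos: [0.4885, -0.1245, 0.0751]
ft_force: [0.2, 0.2, -1.1]
eef_pos: [0.4887, -0.1245, 0.0746]
ft_force: [-0.0, -0.3, -0.2]
eef_pos: [0.4891, -0.1245, 0.0745]
ft_force: [-2.3, -0.0, 5.2]
```

```bash
python3 -m jog '[0,0,0.001,0,0,0,0,0,0.001,0,0,0,0,0,0.001,0,0,0,0,0,0.001,0,0,0,0,0,0.001,0,0,0]' 0.5; python3 -m jog '[-0.007,-0.001,0.001,0,0,0,-0.014,-0.001,0.001,0,0,0,-0.014,-0.001,0.001,0,0,0,-0.014,-0.001,0.001,0,0,0]'; python3 -m jog '[0,0,0,0,0,0,0,0,0,0,0,0,0,0,0,0,0,0,0,0,0,0,0,0,0,0,0,0,0,0,0,0,0,0,0,0]' -1
python3 - <<'E'
from h import *
p,d=bot.camera("scene");u,v=w2pix("scene",[.525,-.12,.04]).astype(int)
cv2.imwrite("pics/s5.png",cv2.resize(p[v-60:v+60,u-70:u+70,::-1],None,fx=5,fy=5,interpolation=cv2.INTER_CUBIC))
TR=globals()["TR"];go([TR[0]+.09*.9135,TR[1]+.09*.4067,.26],RP(np.radians(24),0,45))
E
```

```text
clock: 17.1
eef_pos: [0.4887, -0.1245, 0.0745]
tool_rot: [0.923, 0.046, 0.381, -0.019]
ft_force: [0.8, -0.2, 0.6]
grip_width: 0.0644
grasp_force: 0.0
clock: 17.43
eef_pos: [0.4767, -0.1252, 0.0751]
tool_rot: [0.923, 0.046, 0.381, -0.02]
ft_force: [-0.1, -0.4, -0.5]
grip_width: 0.0642
grasp_force: 0.0
clock: 17.93
eef_pos: [0.4776, -0.1254, 0.0756]
tool_rot: [0.923, 0.046, 0.382, -0.019]
ft_force: [-1.2, -1.0, 3.5]
grip_width: 0.0455
grasp_force: 61.4
t 17.9833 q [-0.422  0.392 -0.965 -0.499  0.361  2.754] tcp [ 0.4777 -0.1254  0.0756]
target tcp [0.6014 0.2681 0.2981] ROW [ 0.1547  0.4919  0.2782  0.     -0.0006  0.1593] deg 18.252203434633227
```

View pics/s5.png

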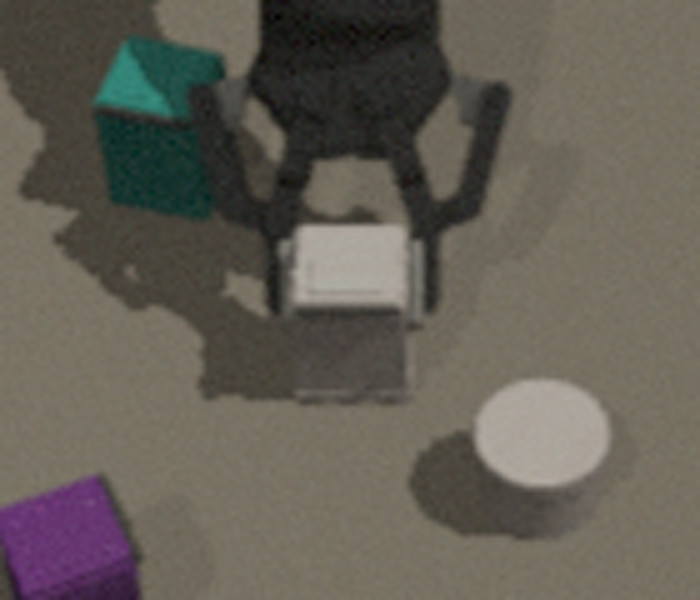

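Re-gripped nearer the -x edge, tin square between the pads. Lift, carry and roll.

```bash
python3 -m jog '[0,0,0.04,0,0,0,0,0,0.09,0,0,0,0,0,0.14,0,0,0,0.01,0,0.19,0,0,0,0.02,0.04,0.24,0,0,0,0.03,0.09,0.27,0,0,0.02,0.05,0.14,0.278,0,0,0.04,0.07,0.19,0.278,0,0,0.06,0.08,0.24,0.278,0,0,0.08,0.1,0.29,0.278,0,0,0.1]'; python3 -c "
from h import *
go(G(.075,.22),RF(60,45))"
```

```text
clock: 18.82
eef_pos: [0.5506, 0.0926, 0.2971]
tool_rot: [0.914, 0.139, 0.377, -0.058]
ft_force: [0.8, -0.5, -2.4]
grip_width: 0.0451
grasp_force: 62.4
t 18.8167 q [ 0.111 -0.019 -0.577  0.241  0.135  3.005] tcp [0.5506 0.0926 0.2971]
target tcp [0.5877 0.262  0.2581] ROW [ 0.0464  0.2118 -0.0487 -0.3484 -0.1334  0.4264] deg 64.91995830783874
```

```bash
python3 -m jog '[0.046,0.212,-0.049,-0.348,-0.133,0.426,0.046,0.212,-0.049,-0.348,-0.133,0.426,0.046,0.212,-0.049,-0.348,-0.133,0.426,0.046,0.212,-0.049,-0.348,-0.133,0.426,0.046,0.212,-0.049,-0.348,-0.133,0.426,0.046,0.212,-0.049,-0.348,-0.133,0.426,0.046,0.212,-0.049,-0.348,-0.133,0.426,0.046,0.212,-0.049,-0.348,-0.133,0.426,0.046,0.212,-0.049,-0.348,-0.133,0.426,0.046,0.212,-0.049,-0.348,-0.133,0.426]'; python3 -c "
from h import *
go(G(.075,.17),RF(120,45))"
```

```text
clock: 19.65
eef_pos: [0.5874, 0.2599, 0.2563]
tool_rot: [0.687, 0.619, 0.363, 0.117]
ft_force: [-0.3, -0.5, -2.0]
grip_width: 0.0451
grasp_force: 62.4
t 19.65 q [ 0.415  0.191 -0.468  0.129  0.004  2.092] tcp [0.5874 0.2599 0.2563]
target tcp [0.5877 0.262  0.2081] ROW [ 3.000e-04  2.600e-03 -6.030e-02 -3.376e-01 -1.518e-01  3.704e-01] deg 60.00674244786491
```

```bash
python3 -m jog '[0,0.003,0,-0.034,-0.015,0.037,0,0.003,0,-0.068,-0.03,0.074,0,0.003,-0.01,-0.102,-0.046,0.111,0,0.003,-0.02,-0.136,-0.061,0.148,0,0.003,-0.03,-0.17,-0.076,0.185,0,0.003,-0.04,-0.204,-0.091,0.222,0,0.003,-0.05,-0.238,-0.106,0.259,0,0.003,-0.06,-0.272,-0.122,0.296,0,0.003,-0.06,-0.306,-0.137,0.333,0,0.003,-0.06,-0.338,-0.152,0.37]'>/dev/null; python3 -m jog '[0,0,-0.005,-0.034,-0.015,0.037,0,0,-0.01,-0.068,-0.03,0.074,0,0,-0.015,-0.102,-0.046,0.111,0,0,-0.02,-0.136,-0.061,0.148,0,0,-0.025,-0.17,-0.076,0.185,0,0,-0.03,-0.204,-0.091,0.222,0,0,-0.035,-0.238,-0.106,0.259,0,0,-0.04,-0.272,-0.122,0.296,0,0,-0.04,-0.306,-0.137,0.333,0,0,-0.04,-0.338,-0.154,0.37]'; python3 -c "
from h import *
go(G(.075,.13),RF(180,0))"
```

```text
clock: 21.32
eef_pos: [0.5875, 0.2623, 0.1768]
tool_rot: [-0.194, 0.903, 0.082, 0.375]
ft_force: [0.5, 1.0, -1.3]
grip_width: 0.0451
grasp_force: 62.5
t 21.3167 q [ 0.418  0.318 -0.569 -0.103  0.007 -0.002] tcp [0.5875 0.2623 0.1768]
target tcp [0.5733 0.2556 0.13  ] ROW [-0.0177 -0.0084 -0.0584  0.1587 -0.358  -0.0029] deg 44.87321759768528
```

```bash
python3 -m jog '[-0.001,0,-0.006,0.016,-0.036,0,-0.002,-0.001,-0.012,0.032,-0.072,0,-0.004,-0.002,-0.018,0.048,-0.108,0,-0.006,-0.003,-0.024,0.064,-0.144,0,-0.008,-0.003,-0.03,0.08,-0.18,-0.001,-0.01,-0.004,-0.036,0.096,-0.216,-0.001,-0.012,-0.005,-0.042,0.112,-0.252,-0.002,-0.014,-0.006,-0.048,0.128,-0.288,-0.002,-0.016,-0.007,-0.053,0.144,-0.324,-0.003,-0.018,-0.008,-0.058,0.159,-0.358,-0.003]';python3 -m jog '[0,0,0,0,0,0,0,0,0,0,0,0,0,0,0,0,0,0,0,0,0,0,0,0,0,0,0,0,0,0,0,0,0,0,0,0,0,0,0,0,0,0,0,0,0,0,0,0,0,0,0,0,0,0,0,0,0,0,0,0]'
cat > lid.py <<'E'
from h import *
o=bot.get_obs();R=Ro.from_quat(o["tool_rot"]).as_matrix();g=o["eef_pos"]+R[:,2]*bot.tcp_to_grasp
p,d=bot.camera("top");u,v=w2pix("top",g).astype(int)
L=[]
for y in range(max(v-50,0),v+50):
  for x in range(max(u-50,0),u+50):
    if d[y,x]>0:
      e=pix2w("top",d,x,y)-g
      f,l=e@DF,e@np.array([-DF[1],DF[0],0])
      if abs(l)<.012 and -.06<f<.0: L.append((f,e[2]))
L=np.array(L)*1000
for f in range(-55,-10,5):
  m=(L[:,0]>=f)&(L[:,0]<f+5);print(f,np.round(np.sort(L[m,1])).astype(int)[::2])
for c in("top","scene"):
  if c=="scene": bot.camera(c)
  for r in bot.find_in("stone_a_center",c)[:4]:
    w=cam2w(r["at"],c);print(c,r["confidence"],w,w2pix(c,w))
E
python3 lid.py
```

```text
clock: 22.15
eef_pos: [0.5736, 0.2561, 0.1319]
tool_rot: [-0.144, 0.69, 0.15, 0.694]
ft_force: [2.0, 1.4, -1.6]
grip_width: 0.0456
grasp_force: 62.8
clock: 22.98
eef_pos: [0.5741, 0.2562, 0.1327]
tool_rot: [-0.146, 0.69, 0.148, 0.693]
ft_force: [0.4, -0.5, -1.6]
grip_width: 0.0451
grasp_force: 62.7
-55 [ 7 10 10]
-50 []
-45 []
-40 []
-35 [-124 -121]
-30 [-124 -122 -119  -62  -62  -59]
-25 [-125 -123 -121 -118  -61  -60  -60  -59  -58  -57  -56  -11  -10  -10
  -10  -10  -10   -9   -9   -9   -7   -7   -6   -6   -5   -5   -5   -5
   -4   -3]
-20 [-125 -121  -59  -58  -58  -57  -57  -56  -55  -54  -52  -52   -6   -6
   -6   -6   -5   -5   -5   -5   -4   -4   -4   -2   -2   -2   -2   -1
   -1    0    1]
-15 [-125 -125 -121  -56  -56  -55  -54  -53  -53  -53  -52  -52  -51  -50
  -50  -49   -2   -1   -1    0    0    0    1    1    2    2    3    3
    3    4    4    4    4    4    5    6]
top 0.58 [0.57412087 0.18999846 0.01464781] [210.68949859 230.27993206]
```

The lid is fully open now and one stone is visible in the tray. Raise and count the stones.

```bash
python3 -m jog '[0,0,0.02,0,0,0,0,0,0,0,0,0,0,0,0.02,0,0,0,0,0,0,0,0,0,0,0,0.04,0,0,0,0,0,0.08,0,0,0,0,0,0.12,0,0,0,0,0,0.16,0,0,0,0,0,0.2,0,0,0,0,0,0.21,0,0,0]'
python3 - <<'E'
from h import *
np.set_printoptions(precision=3,suppress=True)
for c in("scene","top"):
  p,d=bot.camera(c)
  cv2.imwrite(f"pics/{c}6.png",p[:,:,::-1])
  for l in("stone_a_center","stone_b_center"):
   for r in bot.find_in(l,c)[:5]:
    w=cam2w(r["at"],c);print(c,r["confidence"],w,w2pix(c,w))
a=cv2.resize(cv2.imread("pics/scene6.png")[190:330,380:540],(640,560),interpolation=cv2.INTER_CUBIC)
cv2.imwrite("pics/v6.png",a)
go([.58,.2,.30],RP(.35,120,30))
E
```

```text
clock: 24.02
eef_pos: [0.5742, 0.2562, 0.306]
tool_rot: [-0.145, 0.688, 0.149, 0.696]
ft_force: [0.2, 0.2, -1.4]
grip_width: 0.0451
grasp_force: 62.8
scene 0.57 [0.563 0.233 0.027] [449.709 264.131]
t 24.3167 q [ 0.42   0.463 -0.934 -1.396 -0.002  0.003] tcp [0.574 0.256 0.298]
target tcp [0.536 0.184 0.327] ROW [-0.047 -0.09   0.037  0.385  0.411 -0.168] deg 67.33059808381456
```

View pics/v6.png

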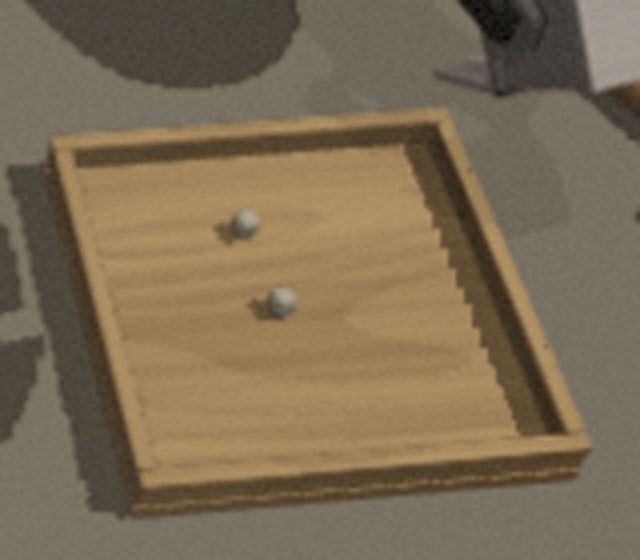

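Both stones lie in the tray, at crop (246,222) and (282,301). Now turn the tin upright again and take it back to the bench.

```bash
python3 -m jog '[-0.047,-0.09,0.037,0.385,0.411,-0.168,-0.047,-0.09,0.037,0.385,0.411,-0.168,-0.047,-0.09,0.037,0.385,0.411,-0.168,-0.047,-0.09,0.037,0.385,0.411,-0.168,-0.047,-0.09,0.037,0.385,0.411,-0.168,-0.047,-0.09,0.037,0.385,0.411,-0.168,-0.047,-0.09,0.037,0.385,0.411,-0.168,-0.047,-0.09,0.037,0.385,0.411,-0.168,-0.047,-0.09,0.037,0.385,0.411,-0.168,-0.047,-0.09,0.037,0.385,0.411,-0.168]';python3 -c "
from h import *
go([.54,.06,.28],RP(.15,55,45))"
```

```text
clock: 25.15
eef_pos: [0.5367, 0.1843, 0.3286]
tool_rot: [0.299, 0.813, 0.321, 0.383]
ft_force: [0.1, 0.2, -0.5]
grip_width: 0.0456
grasp_force: 62.8
t 25.15 q [ 0.323 -0.063 -0.736 -0.148  0.019  1.039] tcp [0.5367 0.1843 0.3286]
target tcp [0.5023 0.0543 0.3181] ROW [-0.043  -0.1625 -0.013   0.4129  0.2255 -0.436 ] deg 73.50648125832974
```

```bash
python3 -m jog '[-0.043,-0.162,-0.013,0.413,0.225,-0.436,-0.043,-0.162,-0.013,0.413,0.225,-0.436,-0.043,-0.162,-0.013,0.413,0.225,-0.436,-0.043,-0.162,-0.013,0.413,0.225,-0.436,-0.043,-0.162,-0.013,0.413,0.225,-0.436,-0.043,-0.162,-0.013,0.413,0.225,-0.436,-0.043,-0.162,-0.013,0.413,0.225,-0.436,-0.043,-0.162,-0.013,0.413,0.225,-0.436,-0.043,-0.162,-0.013,0.413,0.225,-0.436,-0.043,-0.162,-0.013,0.413,0.225,-0.436]';python3 -c "
from h import *
go([.52,-.12,.18],RP(.1,0,45))"
```

```text
clock: 25.98
eef_pos: [0.5016, 0.0546, 0.3163]
tool_rot: [0.778, 0.497, 0.35, 0.159]
ft_force: [0.5, 0.1, -1.9]
grip_width: 0.0451
grasp_force: 62.8
t 25.9833 q [ 0.092 -0.164 -0.653  0.293  0.037  2.11 ] tcp [0.5016 0.0546 0.3163]
target tcp [ 0.4821 -0.1238  0.2181] ROW [-0.0244 -0.223  -0.1228  0.3505  0.0447 -0.3717] deg 58.76968616600437
```

```bash
python3 -m jog '[-0.024,-0.223,-0.02,0.35,0.045,-0.372,-0.024,-0.223,-0.04,0.35,0.045,-0.372,-0.024,-0.223,-0.06,0.35,0.045,-0.372,-0.024,-0.223,-0.08,0.35,0.045,-0.372,-0.024,-0.223,-0.1,0.35,0.045,-0.372,-0.024,-0.223,-0.123,0.35,0.045,-0.372,-0.024,-0.223,-0.123,0.35,0.045,-0.372,-0.024,-0.223,-0.123,0.35,0.045,-0.372,-0.024,-0.223,-0.123,0.35,0.045,-0.372,-0.024,-0.223,-0.123,0.35,0.045,-0.372]';python3 -c "
from h import *
go([.5167,-.1215,.039],RP(.1,0,45))"
```

```text
clock: 26.82
eef_pos: [0.4822, -0.1238, 0.2181]
tool_rot: [0.923, 0.047, 0.381, -0.016]
ft_force: [-0.3, -0.4, -1.2]
grip_width: 0.0454
grasp_force: 62.8
t 26.8167 q [-0.41   0.009 -0.794  0.051  0.347  2.761] tcp [ 0.4822 -0.1238  0.2181]
target tcp [ 0.4788 -0.1253  0.0771] ROW [-0.0042 -0.0018 -0.1763  0.0033 -0.0007  0.0003] deg 0.38382076093091233
```

```bash
python3 -m jog '[0,0,-0.04,0,0,0,-0.002,0,-0.08,0,0,0,-0.004,-0.002,-0.12,0.003,0,0,-0.004,-0.002,-0.15,0.003,0,0,-0.004,-0.002,-0.168,0.003,0,0,-0.004,-0.002,-0.172,0.003,0,0,-0.004,-0.002,-0.172,0.003,0,0,-0.004,-0.002,-0.172,0.003,0,0,-0.004,-0.002,-0.172,0.003,0,0]'; for i in 1 2 3; do python3 -m jog '[0,0,-0.001,0,0,0,0,0,-0.001,0,0,0]'|grep -E "pos|ft"; done; python3 -c "
from h import *
go([.5167,-.1215,.0375],RP(.1,0,45))"
```

```text
clock: 27.57
eef_pos: [0.4805, -0.1258, 0.0844]
tool_rot: [0.922, 0.047, 0.385, -0.018]
ft_force: [-0.2, 0.4, -1.1]
grip_width: 0.0454
grasp_force: 62.8
eef_pos: [0.4804, -0.1258, 0.0838]
ft_force: [1.4, 0.5, -1.3]
eef_pos: [0.4799, -0.1255, 0.0823]
ft_force: [-0.1, -0.3, -1.4]
eef_pos: [0.4796, -0.1255, 0.0809]
ft_force: [-1.1, 0.2, -0.5]
t 28.0667 q [-0.42   0.378 -0.961 -0.487  0.358  2.756] tcp [ 0.4796 -0.1255  0.0809]
target tcp [ 0.4788 -0.1253  0.0756] ROW [-0.0011  0.0002 -0.0067  0.0012  0.0017 -0.0001] deg 0.23975503982148783
```

```bash
python3 -m jog '[-0.001,0,-0.002,0.001,0.002,0,-0.001,0,-0.004,0.001,0.002,0,-0.001,0,-0.004,0.001,0.002,0]'|grep -E "pos|ft"; for i in 1 2 3; do python3 -m jog '[0,0,-0.001,0,0,0,0,0,-0.001,0,0,0]'|grep -E "pos|ft"; done
```

```text
eef_pos: [0.4786, -0.1254, 0.0773]
ft_force: [-0.1, 0.2, -2.0]
eef_pos: [0.4787, -0.1254, 0.0766]
ft_force: [-0.3, 0.1, -1.6]
eef_pos: [0.4788, -0.1254, 0.0759]
ft_force: [0.3, -1.1, -1.7]
eef_pos: [0.4791, -0.1255, 0.0755]
ft_force: [-1.0, -0.1, 0.1]
```

```bash
python3 -m jog '[0,0,-0.001,0,0,0,0,0,-0.001,0,0,0]'|grep -E "pos|ft"; python3 -m jog '[0,0,0,0,0,0,0,0,0,0,0,0,0,0,0,0,0,0,0,0,0,0,0,0,0,0,0,0,0,0]' 0.6; python3 -m jog '[-0.01,-0.001,0.01,0,0,0,-0.025,-0.002,0.025,0,0,0,-0.05,-0.005,0.05,0,0,0,-0.08,-0.008,0.08,0,0,0,-0.105,-0.01,0.106,0,0,0,-0.105,-0.01,0.15,0,0,0,-0.105,-0.01,0.2,0,0,0,-0.105,-0.01,0.2,0,0,0]'
python3 - <<'E'
from h import *
np.set_printoptions(precision=3,suppress=True)
for c in("scene","top"):
  p,d=bot.camera(c);cv2.imwrite(f"pics/{c}7.png",p[:,:,::-1])
  for l in("tin_center","tin_lid","stone_a_center"):
   for r in bot.find_in(l,c)[:5]:
    w=cam2w(r["at"],c);print(c,l,round(r["confidence"],2),w)
  u,v=w2pix(c,[.525,-.12,.05]).astype(int)
  P=np.array([pix2w(c,d,x,y) for y in range(v-35,v+35) for x in range(u-35,u+35) if d[y,x]>0])
  T=P[(P[:,2]>.055)&(np.hypot(P[:,0]-.527,P[:,1]+.12)<.05)]
  print(c,np.percentile(T[:,2],[5,50,95,100]),cv2.minAreaRect(T[:,:2].astype(np.float32)))
E
```

```text
eef_pos: [0.4795, -0.1255, 0.0755]
ft_force: [-2.2, 0.8, 5.4]
clock: 29.4
eef_pos: [0.4789, -0.1255, 0.0744]
tool_rot: [0.923, 0.046, 0.382, -0.019]
ft_force: [0.2, 0.7, 0.6]
grip_width: 0.0682
grasp_force: 0.0
clock: 30.07
eef_pos: [0.3974, -0.1352, 0.2432]
tool_rot: [0.92, 0.048, 0.388, -0.015]
ft_force: [3.0, -0.9, 1.6]
grip_width: 0.0682
grasp_force: 0.0
scene tin_center 0.92 [ 0.444 -0.211  0.053]
scene tin_center 0.79 [ 0.55  -0.12   0.054]
scene tin_center 0.57 [ 0.681 -0.201  0.067]
scene tin_lid 0.88 [ 0.667 -0.204  0.071]
scene tin_lid 0.78 [ 0.523 -0.125  0.066]
scene tin_lid 0.77 [ 0.427 -0.215  0.07 ]
scene stone_a_center 0.46 [0.507 0.217 0.022]
scene [0.058 0.066 0.069 0.071] ((0.5287964344024658, -0.12061174213886261), (0.04919864609837532, 0.04472161829471588), 6.635134220123291)
top tin_center 0.97 [ 0.527 -0.119  0.066]
top tin_center 0.73 [ 0.664 -0.207  0.067]
top tin_center 0.51 [ 0.438 -0.227  0.065]
top tin_lid 0.93 [ 0.529 -0.121  0.068]
top tin_lid 0.64 [ 0.44  -0.224  0.067]
top tin_lid 0.55 [ 0.669 -0.213  0.068]
top stone_a_center 0.34 [ 0.525 -0.118  0.065]
top [0.062 0.067 0.07  0.072] ((0.5295156836509705, -0.1212281882762909), (0.0464637316763401, 0.047367606312036514), 5.896329402923584)
```

The tin stands upright with its lid flat and shut at z≈0.066, and nothing else has moved. Settle, check the force and hand in.

```bash
python3 -m jog '[0,0,0.04,0,0,0,0,0,0.04,0,0,0,0,0,0.04,0,0,0,0,0,0.04,0,0,0,0,0,0.04,0,0,0,0,0,0.04,0,0,0]' && python3 -c "
from workcell import bot
print(bot.job_done())"
```

```text
clock: 30.97
eef_pos: [0.3943, -0.1331, 0.265]
tool_rot: [0.923, 0.046, 0.381, -0.02]
ft_force: [-0.2, 0.2, -0.0]
grip_width: 0.0683
grasp_force: 0.0
the job is handed in; nothing more can be done
None
```

Job handed in at about 31 s: both stones are in the tray, and the empty tin stands upright, lid shut, on the bench clear of the tray and released; the first pour failed because my grip blocked the lid, so I set the tin down, re-gripped it and poured again.

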